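# Show the sample cheese to the inspection camera

## Robot

A 6-joint arm with a two-finger parallel gripper is mounted at the origin on the work surface. World frame = base frame: x ahead of the robot, y to its left, z up, the work surface at z = 0. Lengths are in m, angles in rad, forces in N, time in s.
With the tool pointing down it reaches from about 0.425 to 0.95 m from the base axis. Payload 14.7 kg.
Tool frame: the origin (TCP) lies on the centre line of the jaws, within the pads' length; the fingertips stand 14 mm ahead of it and the grasp point (between the pads) lies 5 mm behind it; z points along the fingers, y is the line along which they close (so a half turn about z gives the same grasp; the last joint's range is limited). The gripper opens to 85 mm and grips with 20 to 120 N. Pads are 22 mm wide; open, the fingers measure 114 mm over their backs; the gripper's body (76 mm by 85 mm) begins 54 mm behind the grasp point. The pads swing forward as they close: fully open they stand 13 mm farther back than shut.
Start: joints at [1.116, 0.48, 1.596, -0, 1.065, -0.047], TCP at [0.258, 0.597, 0.245] pointing down, gripper open.
Joint ranges: [-2.75, 2.75], [-0.82, 2.05], [0.23, 2.67], [-1.56, 4.7], [0.09, 2.69], [-2.92, 2.92]. Speed limits (rad/s): [1.89, 1.89, 2.39, 3.01, 3.01, 3.01].

## Interface

Orientations are given as a rotation vector (axis times angle).
In Python, from workcell import bot, imaging gives the robot as it stands. The module is installed in compiled form; this text tells all that it offers.
- The arm moves only by the shell command python3 -m inch 'ROWS'. ROWS is JSON, a list that holds one entry, the list of rows, each a list of 7 numbers: the opening, from 0 (shut) to 1 (fully open), then the shift along the world's x, y, z in m, then the turn, a rotation vector about the world's x, y, z in degrees. In form: [[[fingers, dx, dy, dz, ax, ay, az], ...]]. A call has 1 to 10 rows; each row shifts and turns the commanded pose from where the row before left it; what a row does not reach is not made up. A row lasts 1/10 s, in which the tool goes at most 50 mm and 8.59 degrees, less where a joint would pass 70% of its speed; a pose out of reach is approached as far as the arm can. A call is refused whole if a number of a shift passes 0.05 or a number of a turn 8.59, either way. A call with a gripper value outside its range is refused whole. The fingers move at their own pace and stop on an object; the grip force is fixed at half the most. Time passes only in rows, so rows that do not move let the fingers close. It gives the time, the measured TCP pose, the force, the opening and the grip force at its end, in the units of the state.
- bot.get_obs(): the state, without advancing time (a new reading comes with each control period).
- imaging.grab_frame(name): name is "scene" or "top"; returns a dict with "color" (480x640x3 uint8, red, green, blue), "range_z" (480x640 float32, m along the optical axis (not along the pixel's ray), 0 where there is no reading), "fx", "fy", "cx", "cy" (pixels), "R" (3x3) and "t" (3): a world point X has camera coordinates R X + t. Camera axes: x right, y down, z forward; pixel columns grow to the right and rows downward; lengths in m; the calibration is good to about 2 mm. A picture is of the moment at which its call begins.
- bot.finish_job(): hands the job in; it is judged then, once.
The state is a dict: "time": time; "q": joint angles; "joint_vel": joint speeds; "joint_torque": joint torques, N m; "ee_pos": TCP position; "orientation": TCP orientation; "wrist_force": force on the tool from outside, world axes, zero at the start; "wrist_torque": the same for the moment, N m; "opening": opening from 0.0 (shut) to 1.0 (fully open); "grip_force": force on a finger pad.
Only numpy, scipy, OpenCV 4.12 (cv2) and the standard library are available. Lean on these libraries where they do the work, as an engineer would, in place of code of your own. Each camera call takes 0.05 s, during which the arm holds its last target. There are 200 camera calls.

## Task

In the ripening room, pull the rack's tray out by its handle until it meets its stop, then pick out the cheese with the red label and leave the tray out with the other cheeses standing in it. Hold the red-labelled cheese up in front of the inspection camera, above the yellow ring on the station's base, with the side label squarely facing the lens, centred on its line of sight about 12 cm from it, and right way up as the camera sees it (leaning back to match the camera's downward slant). Do not disturb the things on the table, and finish while still holding the cheese there, steady and touching nothing but the gripper.

Things in the scene. Friction and masses are not known exactly. Their poses are not given: they have to be found in the camera images.
- tray (a joint): How far the steel-rimmed blue tray is pulled out of the low rack, m: 0 fully in, 0.18 at its stop (starts between 0 and 0.02). It slides level along the rack's own -x, towards the robot, with about 2 N of friction plus light damping, and stays where it is left. Its floor is 110 mm above the table, 268 mm (x) by 372 mm (y), with a rim standing 9 mm above it all round.
- tray_handle (a point): Middle of the tray's handle: a level steel bar 10 mm thick and 120 mm long along the rack's y, 160 mm above the table, 25 mm below the rack's top, 45 mm out from the rack's front edge when the tray is in. Pinch it from above, fingers closing along the rack's x.
- rack: Low fixed wire rack, 280 mm deep (x) by 400 mm wide (y), top shelf 190 mm above the table; origin on the table under the middle of its front edge, x points away from the robot (deep into the rack), z up. Tray in: all cheeses under the shelf. Tray at its stop: the front row of three stands clear in front of the rack, a back row of two plain ones, fixed to the tray, partly under the shelf.
- cheese: The sample: a firm round cream-coloured cheese, 60 mm in diameter, 45 mm tall, about 0.1 to 0.2 kg, one of three in the tray's front row (110 mm apart, any order, any yaw). A red label strip 18 mm wide runs from the centre of its top over the edge and down its side. Origin at the centre of its underside, z up through it, x out through the label on its side.
- cheese_label (a point): Middle of the red label on the side of the cheese: 30 mm along the cheese's x, 22.5 mm above its underside.
- camera_head: Fixed inspection camera: blue box, black lens 34 mm wide, white ring light. Origin at the lens front's centre, 228 mm above the table. It looks along its own -x, towards the robot's side and 25 degrees (0.436 rad) down; y level, z up in its picture. Presented right, the cheese has the same axes as this frame and its label's middle is at (-0.12, 0, 0) in it.
- station: Fixed base of the inspection station: an aluminium plate 6 mm thick, 110 mm wide, with a yellow ring 68 mm in diameter. Origin under the ring's centre on the table; x points horizontally away from the robot towards the camera's post, z up. The rightly presented cheese has its middle 165 mm above the table over this ring.
- cheese_blue: the decoy: same cheese with a BLUE label strip (60 mm in diameter, 45 mm tall, standing in the tray; origin at the centre of its underside); must stay standing in the tray
- cheese_plain: same cheese, no label (60 mm in diameter, 45 mm tall, standing in the tray; origin at the centre of its underside); must stay standing in the tray
- spray_bottle: white bottle, 66 mm diameter, 190 mm tall, blue cap; left of the rack; leave alone
- mould: white plastic mould, an open ring 90 mm in diameter, 80 mm tall; leave alone
- bowl: steel bowl, 130 mm across, 55 mm tall; leave alone
- brush: blue hand brush lying down; leave alone

How it is judged:
By the outcome, as a careful person would: the job done as asked, in the order asked, and still so for the second after the job is handed in, while the arm keeps its last pose, push and grip.
It also fails if it takes over 51 s, if anything falls off the work surface, if the arm or the gripper's body presses on something with over 40 N, if the wrist force passes 120 N, or if a joint passes its speed limit or range.

## Working session

There is one attempt and no reset: what is moved stays moved. The work goes in short steps, Python scripts to look and compute and a shell command to move; the robot and the scene stay as the last step left them, time stands still between calls to the robot, and variables do not carry over. Pictures are saved under pics/ and viewed, at most 10 in all, crops included, and the job is handed in when it is done.

```bash
mkdir -p pics; cat > h.py <<'E'
import numpy as np, cv2
from workcell import bot, imaging
def grab(n,save=None):
    f=imaging.grab_frame(n)
    if save:
        cv2.imwrite(f'pics/{save}.png',f['color'][:,:,::-1]); np.savez(f'pics/{save}.npz',**f)
    return f
def pt(f,u,v,w=1):
    u=int(u);v=int(v)
    d=f['range_z'][v-w:v+w+1,u-w:u+w+1]; d=d[d>0]
    z=np.median(d)
    p=np.array([(u-f['cx'])/f['fx']*z,(v-f['cy'])/f['fy']*z,z])
    return f['R'].T@(p-f['t'])
def cloud(f):
    v,u=np.mgrid[:480,:640]; z=f['range_z']
    P=np.stack([(u-f['cx'])/f['fx']*z,(v-f['cy'])/f['fy']*z,z],-1)
    return (P-f['t'])@f['R']
def proj(f,X):
    c=f['R']@np.array(X)+f['t']; return f['fx']*c[0]/c[2]+f['cx'],f['fy']*c[1]/c[2]+f['cy'],c[2]
E
python3 - <<'E'
from h import *
import sys
np.set_printoptions(precision=4,suppress=True)
for n in('scene','top'):
    f=grab(n,n+'0'); print(n,f['fx'],f['cx'],f['cy'],'cam at',-f['R'].T@f['t'],f['R'].tolist())
print(bot.get_obs())
a=[cv2.imread(f'pics/{n}0.png') for n in('scene','top')]
E
```

```text
scene 578.2190724745641 319.92942975879765 236.4868227415771 cam at [1.0388 0.9013 1.7448] [[-0.8740148381051878, 0.48588605046345906, 0.0035789295862439325], [0.4050327004568428, 0.7326046145379146, -0.5470274127668476], [-0.26841492941451645, -0.4766604920934546, -0.8371070427039936]]
top 575.9956319847138 323.9410731804311 231.01480947063718 cam at [0.267  0.0229 1.7731] [[-0.02431310903734958, -0.9996323960592399, -0.011997728026639082], [-0.9873685553937741, 0.02589088877727859, -0.1563105808892506], [0.15656375234565093, 0.008045783192818227, -0.9876350828237442]]
{'time': 0.1, 'q': array([ 1.1164,  0.4808,  1.5968, -0.    ,  1.0651, -0.0466]), 'joint_vel': array([ 0.0002, -0.0001, -0.0009, -0.0001, -0.0009,  0.0012]), 'joint_torque': array([  0.0002, -95.2262, -43.104 ,  -0.0003,   0.0052,  -0.    ]), 'ee_pos': array([0.2576, 0.5964, 0.2447]), 'orientation': array([-0.6361, -3.0762,  0.0017]), 'wrist_force': array([ 0.0343,  0.5917, -0.0596]), 'wrist_torque': array([-0.0075, -0.0104, -0.0067]), 'grip_force': 0.0, 'opening': 1.0000296517885892}
```

View pics/scene0.png

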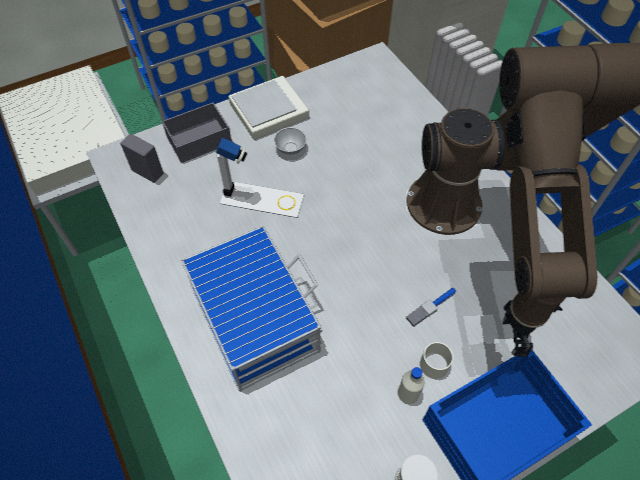

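View pics/top0.png

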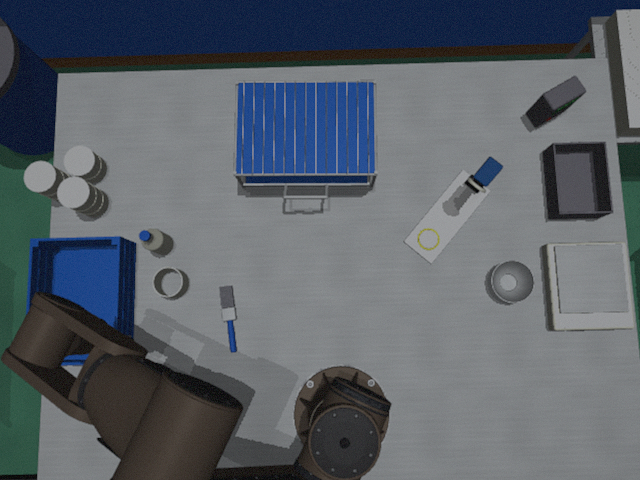

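The scene view shows the rack (185–320, 230–385) with its handle near (303,283), and the station ring at (287,203) with its camera head at (231,150). In the top view the handle is at about (305,210), the ring at (428,239) and the camera head at (487,172). Next I'll enlarge these areas.

```bash
python3 - <<'E'
from h import *
np.set_printoptions(precision=4,suppress=True)
t=cv2.imread('pics/top0.png'); s=cv2.imread('pics/scene0.png')
def c(i,u,v): return cv2.resize(i[v:v+60,u:u+80],(400,300),interpolation=cv2.INTER_CUBIC)
m=np.vstack([np.hstack([c(t,265,165),c(s,270,245)]),np.hstack([c(t,440,150),c(s,205,125)])])
cv2.imwrite('pics/m1.png',m)
F={n:dict(np.load(f'pics/{n}0.npz')) for n in('scene','top')}
for n,f in F.items():
    C=cloud(f); I=f['color'].astype(int); ok=f['range_z']>0
    # ring yellow
    y=(I[...,0]-I[...,2]>60)&(I[...,1]-I[...,2]>40)&ok&(abs(C[...,2])<.04)&(C[...,0]>.3)
    P=C[y]; 
    vv,uu=np.where(y); e=cv2.fitEllipse(np.stack([uu,vv],1).astype(np.float32)); print(n,'ring',len(P),np.median(P,0),P.min(0),P.max(0),e, 'pt',pt(f,*e[0]))
    # rack handle region
    h=ok&(C[...,2]>.12)&(C[...,2]<.22)&(C[...,0]>.5)&(C[...,0]<.9)&(abs(C[...,1]-.1)<.3)
    r=ok&(C[...,2]>.18)&(C[...,2]<.2)&(C[...,0]>.5)&(C[...,0]<1.3)&(C[...,1]>-.25)&(C[...,1]<.45)
    P=C[r][:,:2].astype(np.float32); b=cv2.minAreaRect(P); print('rack',len(P),b,cv2.boxPoints(b).tolist())
    hd=ok&(C[...,2]>.2)&(C[...,0]>.6)&(C[...,0]<1.1)&(C[...,1]<-.2)&(C[...,1]>-.6)&(I[...,2]-I[...,0]>30)
    P=C[hd];print('head',len(P),P.mean(0),P.min(0),P.max(0))
    # plate
    pl=ok&(abs(C[...,2]-.006)<.012)&(I.min(-1)>185)&(C[...,0]>.55)&(C[...,0]<1.0)&(C[...,1]<-.1)&(C[...,1]>-.6)
    print('plate',cv2.minAreaRect(C[pl][:,:2].astype(np.float32)),pl.sum())
E
```

```text
scene ring 60 [ 0.5146 -0.2858  0.0086] [ 0.4845 -0.3163 -0.0012] [ 0.5498 -0.2495  0.0166] ((286.0703125, 202.2687225341797), (13.617289543151855, 17.02900505065918), 86.33585357666016) pt [ 0.5181 -0.2832  0.0082]
rack 10152 ((0.8271892070770264, 0.08375470340251923), (0.4132152199745178, 0.28652292490005493), 88.5653076171875) [[0.6787997484207153, -0.11920123547315598], [0.9652328491210938, -0.12637504935264587], [0.9755786657333374, 0.286710649728775], [0.689145565032959, 0.2938844561576843]]
head 348 [ 0.6657 -0.401   0.2666] [ 0.6248 -0.4428  0.227 ] [ 0.7038 -0.365   0.2923]
plate ((0.7750139236450195, -0.34951329231262207), (0.4496082365512848, 0.4988250136375427), 0.018924424424767494) 3181
top ring 66 [ 0.5154 -0.2802  0.0063] [ 0.4814 -0.3156 -0.0071] [ 0.5461 -0.2526  0.0198] ((428.0932922363281, 238.7451629638672), (19.90784454345703, 20.558149337768555), 126.5989761352539) pt [ 0.5165 -0.2837  0.0078]
rack 11481 ((0.8214746117591858, 0.0841793343424797), (0.4080512225627899, 0.28847232460975647), 88.63385772705078) [[0.6724151968955994, -0.1163494884967804], [0.9608054757118225, -0.1232270747423172], [0.9705340266227722, 0.2847081422805786], [0.6821437478065491, 0.2915857434272766]]
head 443 [ 0.6544 -0.4061  0.2725] [ 0.6197 -0.4474  0.2525] [ 0.6957 -0.3702  0.2906]
plate ((0.0, 0.0), (0.0, 0.0), 0.0) 0
```

View pics/m1.png

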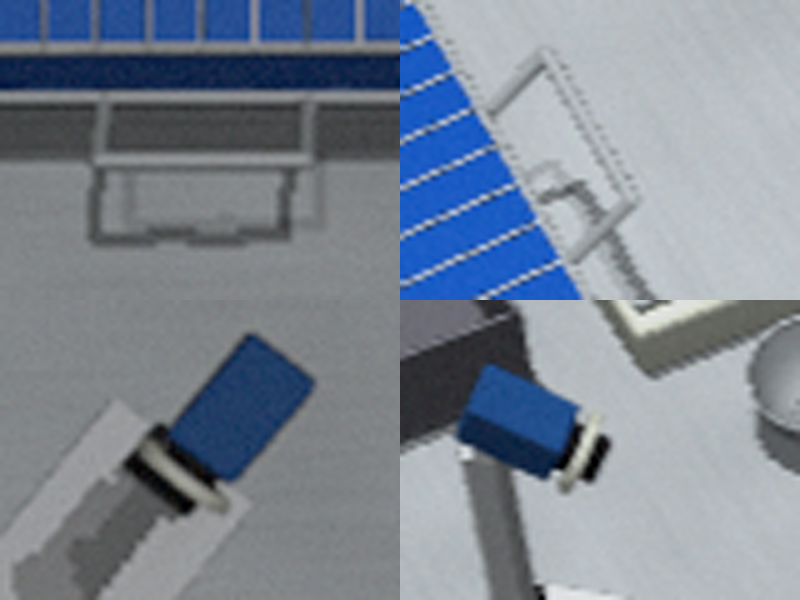

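The enlarged top view shows the bar running from about (284,197) to (328,197). In the scene view it runs from (299.6,255) to (317,285). The lens sits lower left of the blue box. Now I'll triangulate the handle and measure the station's yaw.

```bash
cat >> h.py <<'E'
def ray(f,u,v):
    d=f['R'].T@np.array([(u-f['cx'])/f['fx'],(v-f['cy'])/f['fy'],1]); return -f['R'].T@f['t'],d/np.linalg.norm(d)
def tri(fa,a,fb,b):
    A=np.zeros((3,3));B=np.zeros(3);R=[ray(fa,*a),ray(fb,*b)]
    for o,d in R:
        M=np.eye(3)-np.outer(d,d);A+=M;B+=M@o
    x=np.linalg.solve(A,B); return x,[np.linalg.norm((np.eye(3)-np.outer(d,d))@(x-o)) for o,d in R]
def onz(f,u,v,z):
    o,d=ray(f,u,v); return o+d*(z-o[2])/d[2]
E
python3 - <<'E'
from h import *
np.set_printoptions(precision=4,suppress=True)
F={n:dict(np.load(f'pics/{n}0.npz')) for n in('scene','top')}
T,S=F['top'],F['scene']
print('handle +y',tri(T,(284,197),S,(317,285)),'-y',tri(T,(328,197),S,(299.6,255)))
print('ring',tri(T,(428.1,238.75),S,(286.1,202.3)))
for n,f in F.items():
    g=cv2.cvtColor(f['color'],cv2.COLOR_RGB2GRAY)
    L=cv2.createLineSegmentDetector().detect(g)[0][:,0]
    for l in L:
        for z,box,minl in((.006,(.42,.72,-.48,-.18),.06),(.19,(.64,.71,-.15,.32),.15),(.16,(.6,.66,0,.18),.06)):
            a=onz(f,l[0],l[1],z);b=onz(f,l[2],l[3],z);m=(a+b)/2
            if box[0]<m[0]<box[1] and box[2]<m[1]<box[3] and np.linalg.norm(a-b)>minl:
                d=b-a;print(n,z,a[:2],b[:2],'ang %.2f'%(np.degrees(np.arctan2(d[1],d[0]))%180),'len %.3f'%np.linalg.norm(d))
E
```

```text
handle +y (array([0.6251, 0.1488, 0.1547]), [np.float64(0.0005497059349158314), np.float64(0.0005497059349159599)]) -y (array([0.6213, 0.0233, 0.1515]), [np.float64(0.001897100251024743), np.float64(0.0018971002510246976)])
ring (array([ 0.5158, -0.2856,  0.0015]), [np.float64(0.0009506135847521923), np.float64(0.0009506135847521582)])
scene 0.006 [ 0.644  -0.3554] [ 0.7045 -0.4207] ang 132.82 len 0.089
scene 0.006 [ 0.404  -0.4446] [ 0.4461 -0.5008] ang 126.80 len 0.070
scene 0.006 [ 0.7348 -0.4042] [ 0.519  -0.2144] ang 138.67 len 0.287
scene 0.006 [ 0.6594 -0.4254] [ 0.5926 -0.3785] ang 144.92 len 0.082
scene 0.19 [ 0.6845 -0.1076] [0.6925 0.1612] ang 88.29 len 0.269
scene 0.006 [ 0.5069 -0.2187] [ 0.445  -0.2858] ang 47.34 len 0.091
scene 0.006 [ 0.4467 -0.2918] [ 0.6389 -0.4611] ang 138.62 len 0.256
scene 0.16 [0.6357 0.1403] [0.6344 0.0516] ang 89.18 len 0.089
top 0.19 [ 0.6544 -0.085 ] [0.6629 0.2572] ang 88.58 len 0.342
top 0.19 [0.6835 0.2819] [ 0.674  -0.1175] ang 88.64 len 0.400
top 0.19 [0.6552 0.2643] [0.6495 0.0314] ang 88.59 len 0.233
top 0.16 [0.6626 0.2688] [0.6567 0.0315] ang 88.59 len 0.237
top 0.006 [ 0.6564 -0.4279] [ 0.6008 -0.3817] ang 140.26 len 0.072
top 0.16 [0.6277 0.0287] [0.6303 0.1469] ang 88.73 len 0.118
top 0.16 [0.6238 0.147 ] [0.6211 0.0324] ang 88.61 len 0.115
top 0.006 [ 0.5062 -0.2141] [ 0.4397 -0.2889] ang 48.33 len 0.100
top 0.16 [0.6147 0.0505] [0.6167 0.122 ] ang 88.46 len 0.072
top 0.006 [ 0.731  -0.4033] [ 0.5153 -0.2136] ang 138.65 len 0.287
top 0.006 [ 0.4431 -0.2912] [ 0.6592 -0.4814] ang 138.65 len 0.288
```

```bash
python3 -m inch '[[[0.45,0,0,0.05,0,0,0],[0.45,0,0,0.05,0,0,0],[0.45,0.025,-0.035,0,0,0,-8.5],[0.45,0.025,-0.035,0,0,0,-8.5],[0.45,0.025,-0.035,0,0,0,-8.5],[0.45,0.025,-0.035,0,0,0,-8.5],[0.45,0.025,-0.035,0,0,0,-8.5],[0.45,0.025,-0.035,0,0,0,-8.5],[0.45,0.025,-0.035,0,0,0,-8.5],[0.45,0.025,-0.035,0,0,0,-8.5]]]'
python3 -m inch '[[[0.45,0.028,-0.038,0,0,0,0],[0.45,0.028,-0.038,0,0,0,0],[0.45,0.028,-0.038,0,0,0,0],[0.45,0.028,-0.038,0,0,0,0],[0.45,0.028,-0.038,0,0,0,0],[0.45,0.03,-0.04,0,0,0,0],[0.45,0,0,-0.05,0,0,0],[0.45,0,0,-0.05,0,0,0],[0.45,0,0,0,0,0,0]]]'
cat >> h.py <<'E'
from scipy.spatial.transform import Rotation as Ro
def st():
    o=bot.get_obs();R=Ro.from_rotvec(o['orientation']).as_matrix()
    print('t',round(o['time'],2),'p',o['ee_pos'],'yaw_y',np.degrees(np.arctan2(R[1,1],R[0,1])),'z',R[:,2],'F',o['wrist_force'],'op',o['opening'],'grip',o['grip_force'],'q',o['q']);return o,R
E
python3 -c "
from h import *
st()"
```

```text
time: 1.1
ee_pos: [0.4584, 0.3151, 0.3451]
orientation: [-2.254, -2.188, 0.0]
wrist_force: [0.5, 0.6, 0.7]
opening: 0.451
grip_force: 0.0
time: 2.0
ee_pos: [0.624, 0.0858, 0.239]
orientation: [-2.244, -2.189, 0.013]
wrist_force: [-0.1, 0.3, -0.4]
opening: 0.449
grip_force: 0.0
t 2.0 p [0.62399488 0.08581745 0.2390012 ] yaw_y -1.4163909926291465 z [-1.08441078e-02 -9.41080032e-04 -9.99940758e-01] F [-0.10451807  0.29836687 -0.44788092] op 0.4494856727902523 grip 0.0 q [8.85356638e-02 4.63441409e-01 1.64244869e+00 2.47682804e-05
 1.04658762e+00 1.13237298e-01]
```

```bash
python3 -m inch '[[[0.45,0.003,0.001,-0.04,0,0,0],[0.45,0,0,-0.03,0,0,0],[0.45,0,0,-0.014,0,0,0],[0.45,0,0,0,0,0,0],[0,0,0,0,0,0,0],[0,0,0,0,0,0,0],[0,0,0,0,0,0,0],[0,0,0,0,0,0,0],[0,0,0,0,0,0,0]]]'
python3 -c "
from h import *
st();grab('scene','s1')"
```

```text
time: 2.9
ee_pos: [0.6318, 0.0879, 0.1635]
orientation: [2.246, 2.194, 0.004]
wrist_force: [-0.7, 0.6, 7.6]
opening: 0.084
grip_force: 58.7
t 2.9 p [0.63182544 0.08791972 0.16346899] yaw_y -1.3623160793753353 z [ 2.94397925e-03  3.71392506e-04 -9.99995598e-01] F [-0.6608628   0.5979651   7.63010748] op 0.08417806293554936 grip 58.66581737995148 q [9.06895952e-02 5.48545865e-01 1.70441625e+00 1.33332069e-04
 8.85665027e-01 1.14381633e-01]
```

```bash
python3 -m inch '[[[0,-0.01,0.0002,0,0,0,0],[0,-0.02,0.0005,0,0,0,0],[0,-0.02,0.0005,0,0,0,0],[0,-0.02,0.0005,0,0,0,0],[0,-0.02,0.0005,0,0,0,0],[0,-0.02,0.0005,0,0,0,0],[0,-0.02,0.0005,0,0,0,0],[0,-0.015,0.0004,0,0,0,0],[0,-0.01,0.0003,0,0,0,0],[0,0,0,0,0,0,0]]]'
python3 -m inch '[[[0,-0.006,0.0002,0,0,0,0],[0,-0.005,0,0,0,0,0],[0,-0.004,0,0,0,0,0],[0,0,0,0,0,0,0]]]'
```

```text
time: 3.95
ee_pos: [0.4758, 0.0917, 0.1634]
orientation: [2.246, 2.194, 0.004]
wrist_force: [-1.8, -1.6, 15.1]
opening: 0.089
grip_force: 61.2
time: 4.35
ee_pos: [0.4619, 0.092, 0.1634]
orientation: [2.246, 2.193, 0.005]
wrist_force: [-2.0, -0.2, 18.3]
opening: 0.09
grip_force: 61.6
```

```bash
python3 -m inch '[[[0,-0.003,0,0.003,0,0,0],[0,-0.003,0,0.002,0,0,0],[0,-0.003,0,0,0,0,0],[0,0,0,0,0,0,0]]]'
python3 -m inch '[[[0,-0.004,0,0,0,0,0],[0,-0.002,0,0,0,0,0],[0,0,0,0,0,0,0]]]'
```

```text
time: 4.75
ee_pos: [0.4602, 0.0919, 0.1675]
orientation: [2.239, 2.188, 0.019]
wrist_force: [51.8, -6.2, -63.0]
opening: 0.081
grip_force: 58.4
time: 5.05
ee_pos: [0.4599, 0.0926, 0.1696]
orientation: [2.235, 2.183, 0.033]
wrist_force: [69.6, -4.2, -49.3]
opening: 0.081
grip_force: 57.7
```

```bash
python3 -m inch '[[[0,0.006,0,-0.004,0,0,0],[0,0.002,0,0,0,0,0]]]'
python3 -m inch '[[[0.45,0,0,0,0,0,0],[0.45,0,0,0,0,0,0],[0.45,0,0,0,0,0,0],[0.45,0,0,0,0,0,0]]]'
```

```text
time: 5.25
ee_pos: [0.4608, 0.0925, 0.1654]
orientation: [2.242, 2.189, 0.017]
wrist_force: [16.3, 2.1, 14.9]
opening: 0.081
grip_force: 70.7
time: 5.65
ee_pos: [0.4534, 0.0918, 0.1625]
orientation: [-2.248, -2.195, 0.0]
wrist_force: [-0.4, -0.7, -0.5]
opening: 0.449
grip_force: 0.0
```

```bash
python3 -m inch '[[[0.45,0,0,0.04,0,0,0],[0.45,0,0,0.05,0,0,0],[1,0,0,0.05,0,0,0],[1,0,-0.03,0.04,0,0,0],[1,0,-0.05,0,0,0,0],[1,0,-0.05,0,0,0,0],[1,0,-0.05,0,0,0,0],[1,0,-0.05,0,0,0,0],[1,0,-0.05,0,0,0,0],[1,0,-0.03,0,0,0,0]]]'
python3 - <<'E'
from h import *
s=grab('scene','s2');t=grab('top','t2');st()
def c(f,u,v): return cv2.resize(f['color'][v:v+150,u:u+200,::-1],(400,300),interpolation=cv2.INTER_CUBIC)
cv2.imwrite('pics/m2.png',np.hstack([c(t,220,130),c(s,220,220)]))
E
```

```text
time: 6.65
ee_pos: [0.4531, -0.2213, 0.3422]
orientation: [2.249, 2.193, -0.001]
wrist_force: [0.8, 0.6, -0.3]
opening: 0.996
grip_force: 0.0
t 6.75 p [ 0.45330183 -0.2215729   0.34197805] yaw_y -1.5641772890107972 z [-4.80475019e-04 -5.53435404e-04 -9.99999731e-01] F [-0.46630792  0.65108526  0.54058081] op 1.0012297299613395 grip 0.0 q [-5.14224535e-01  1.81149016e-01  1.79432365e+00 -7.81244730e-04
  1.16626622e+00 -4.86617083e-01]
```

View pics/m2.png

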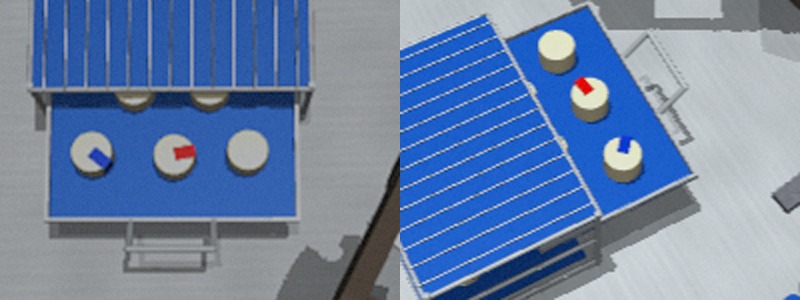

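The top crop shows the tray out and the red-labelled cheese in the middle at crop (174,155), with its label pointing right, towards world −y. The blue one is on the left and the plain one on the right. Now I'll measure them.

```bash
python3 - <<'E'
from h import *
np.set_printoptions(precision=4,suppress=True)
for n in('s2','t2'):
    f=dict(np.load(f'pics/{n}.npz'));C=cloud(f);I=f['color'].astype(int)
    red=(I[...,0]-I[...,1]>80)&(I[...,0]-I[...,2]>80)&(C[...,2]>.1)&(abs(C[...,1]-.08)<.15)
    top=((C[...,2]>.142)&(C[...,2]<.172)&(I[...,2]-I[...,0]<10)&(C[...,0]>.46))&(abs(C[...,1]-.085)<.17)&(C[...,0]<.63)
    k,lab,stt,cen=cv2.connectedComponentsWithStats((top|red).astype(np.uint8))
    for i in range(1,k):
        if stt[i,4]<60: continue
        m=lab==i; P=C[m]; (cx,cy),r=cv2.minEnclosingCircle(P[:,:2].astype(np.float32))
        print(n,'cheese n',m.sum(),'z',np.median(P[:,2]),'bbox mid',(P.min(0)+P.max(0))/2,'mean',P.mean(0),'circ',cx,cy,r)
        rr=red&m
        if rr.sum()>5: q=C[red]; q=q[q[:,2]>np.median(P[:,2])-.008]; print('  red mean',q.mean(0),len(q))
    vv,uu=np.where(red)
    Q=np.array([onz(f,u,v,.155) for u,v in zip(uu,vv)])[:,:2].astype(np.float32); b=cv2.minAreaRect(Q);print('red rect @.155',b,cv2.boxPoints(b).tolist())
    hn=(abs(C[...,2]-.16)<.02)&(abs(C[...,1]-.09)<.05)&(C[...,0]<.475)&(C[...,0]>.43)
    print('handle pts',hn.sum(),C[hn].mean(0) if hn.any() else 0)
E
```

```text
s2 cheese n 228 z 0.15334292226068968 bbox mid [ 0.6025 -0.0206  0.1538] mean [ 0.6043 -0.0172  0.1534] circ 0.6056501865386963 -0.02030474878847599 0.03257179632782936
s2 cheese n 258 z 0.15374366290338637 bbox mid [0.6009 0.0842 0.1537] mean [0.601  0.0881 0.1535] circ 0.6011461019515991 0.08459890633821487 0.031877290457487106
  red mean [0.6009 0.0689 0.1552] 43
s2 cheese n 201 z 0.15371731626910248 bbox mid [0.6044 0.2043 0.1535] mean [0.6089 0.2105 0.1534] circ 0.6086498498916626 0.20498938858509064 0.031005853787064552
red rect @.155 ((0.599665641784668, 0.06903046369552612), (0.01690971478819847, 0.029427513480186462), 12.085426330566406) [[0.5883175730705261, 0.08164792507886887], [0.5944787859916687, 0.05287262424826622], [0.6110137104988098, 0.05641300231218338], [0.6048524975776672, 0.08518829941749573]]
handle pts 87 [0.4638 0.0915 0.1633]
t2 cheese n 249 z 0.15312944790049748 bbox mid [0.6003 0.2022 0.1533] mean [0.6016 0.2061 0.1534] circ 0.6000066995620728 0.20242516696453094 0.029982268810272217
t2 cheese n 331 z 0.15387635983932887 bbox mid [ 0.5971 -0.0204  0.1538] mean [ 0.5962 -0.0209  0.1536] circ 0.5974844098091125 -0.02055124193429947 0.02972262166440487
t2 cheese n 335 z 0.1536135487482008 bbox mid [0.5937 0.0832 0.1536] mean [0.5928 0.0843 0.1535] circ 0.5943191647529602 0.0845642238855362 0.030587930232286453
  red mean [0.5983 0.0694 0.1542] 50
red rect @.155 ((0.597758948802948, 0.06935866177082062), (0.015373512171208858, 0.02685699239373207), 8.112897872924805) [[0.5882540345191956, 0.08156797289848328], [0.5920441746711731, 0.054979775100946426], [0.6072638630867004, 0.05714935064315796], [0.6034737229347229, 0.08373755216598511]]
handle pts 144 [0.4566 0.0895 0.1634]
```

```bash
python3 - <<'E'
from h import *
s=cv2.imread('pics/s2.png')[245:305,280:360];t=cv2.imread('pics/t2.png')[185:245-0,270:350]
cv2.imwrite('pics/m3.png',np.hstack([cv2.resize(x,(400,300),interpolation=cv2.INTER_CUBIC) for x in(t,s)]))
E
```

```text
(no output)
```

View pics/m3.png

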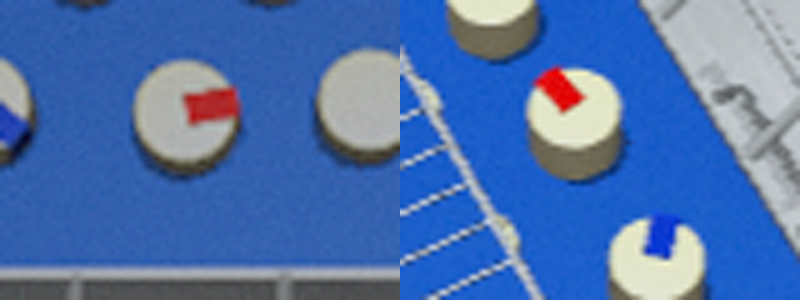

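```bash
python3 - <<'E'
from h import *
np.set_printoptions(precision=4,suppress=True)
T=dict(np.load('pics/t2.npz'));S=dict(np.load('pics/s2.npz'))
for n,f,a,b in(('top',T,(307.5,206.8),(317.7,205.3)),('scene',S,(314.6,266.2),(309.2,259.7))):
    A=onz(f,*a,.155);B=onz(f,*b,.155);d=B-A;print(n,A,B,np.degrees(np.arctan2(d[1],d[0])),np.linalg.norm(d))
print(tri(T,(307.5,206.8),S,(314.6,266.2)),tri(T,(317.7,205.3),S,(309.2,259.7)))
# subpixel label axis by image moments on red-ness weight
for n,f in(('top',T),('scene',S)):
    I=f['color'].astype(float);w=np.clip(I[...,0]-np.maximum(I[...,1],I[...,2])-25,0,None)
    C=cloud(f);w[(abs(C[...,1]-.08)>.07)|(abs(C[...,0]-.6)>.07)|(C[...,2]<.14)]=0
    v,u=np.nonzero(w);P=np.array([onz(f,x,y,.155)[:2] for x,y in zip(u,v)]);W=w[v,u]
    m=np.average(P,axis=0,weights=W);c=np.cov(P.T,aweights=W);e,V=np.linalg.eigh(c);d=V[:,1];d=d if d[1]<0 else -d
    print(n,m,np.degrees(np.arctan2(d[1],d[0])),np.sqrt(12*e),len(W))
E
```

```text
top [0.5949 0.0815 0.155 ] [0.5985 0.0522 0.155 ] -83.00240508553557 0.029531908277901763
scene [0.5987 0.0864 0.155 ] [0.6022 0.057  0.155 ] -83.1318815010603 0.02964920825504521
(array([0.5965, 0.0819, 0.1465]), [np.float64(0.0002021278422432417), np.float64(0.00020212784224307663)]) (array([0.6001, 0.0524, 0.1466]), [np.float64(0.00017955359287561052), np.float64(0.00017955359287562692)])
top [0.5979 0.0692] -81.73357225935067 [0.0164 0.0279] 67
scene [0.6007 0.0693] -80.56861599297586 [0.0168 0.0293] 54
```

```bash
python3 -m inch '[[[1,0.018,0.038,0,0,0,1.2],[1,0.018,0.038,0,0,0,1.2],[1,0.018,0.038,0,0,0,1.2],[1,0.018,0.038,0,0,0,1.2],[1,0.018,0.038,0,0,0,1.2],[1,0.018,0.038,0,0,0,1.2],[1,0.018,0.038,0,0,0,1.2],[1,0.018,0.04,-0.04,0,0,1.2],[1,0,0,-0.05,0,0,0],[1,0,0,0,0,0,0]]]'
python3 -m inch '[[[1,0,0,-0.02,0,0,0],[1,0,0,0,0,0,0],[1,0,0,0,0,0,0]]]'; python3 -c "
from h import *
st()"
```

```text
time: 7.75
ee_pos: [0.591, 0.0828, 0.253]
orientation: [-2.049, -2.372, 0.011]
wrist_force: [-1.2, -1.3, -0.2]
opening: 1.001
grip_force: 0.0
time: 8.05
ee_pos: [0.595, 0.0812, 0.2403]
orientation: [2.057, 2.374, 0.001]
wrist_force: [0.9, 1.4, -0.3]
opening: 0.998
grip_force: 0.0
t 8.05 p [0.59504822 0.08116093 0.24034454] yaw_y 8.19943956724512 z [ 5.83105567e-04  2.71441851e-05 -9.99999830e-01] F [ 0.9087523   1.35960974 -0.25689473] op 0.9984263929298776 grip 0.0 q [ 8.50962827e-02  4.15843958e-01  1.71968456e+00 -2.66624399e-05
  1.00548083e+00 -5.79966422e-02]
```

```bash
python3 -m inch '[[[1,0.002,0.003,-0.03,0,0,0],[1,0,0,-0.03,0,0,0],[1,0,0,-0.02,0,0,0],[1,0,0,-0.01,0,0,0],[1,0,0,-0.01,0,0,0],[1,0,0,0,0,0,0],[1,0,0,0,0,0,0]]]'; python3 -c "
from h import *
st()"
```

```text
time: 8.75
ee_pos: [0.5975, 0.0845, 0.1396]
orientation: [2.056, 2.375, 0.001]
wrist_force: [1.1, -0.1, 0.1]
opening: 1.003
grip_force: 0.0
t 8.75 p [0.59746853 0.08445369 0.13959732] yaw_y 8.227375248542332 z [ 1.09070639e-03  1.03513072e-04 -9.99999400e-01] F [ 1.09686059 -0.10718097  0.08715167] op 1.0032621847761742 grip 0.0 q [ 9.01834332e-02  5.37327197e-01  1.80357641e+00  6.78041357e-06
  7.99593451e-01 -5.34160476e-02]
```

```bash
python3 -m inch '[[[1,0,0,-0.009,0,0,0],[1,0,0,0,0,0,0],[0,0,0,0,0,0,0],[0,0,0,0,0,0,0],[0,0,0,0,0,0,0],[0,0,0,0,0,0,0],[0,0,0,0,0,0,0],[0,0,0,0,0,0,0]]]'; python3 -c "
from h import *
st()"
```

```text
time: 9.55
ee_pos: [0.5975, 0.0845, 0.1303]
orientation: [2.056, 2.375, 0.002]
wrist_force: [-0.5, -0.3, 5.2]
opening: 0.686
grip_force: 64.4
t 9.55 p [0.59754221 0.08453379 0.13031797] yaw_y 8.236115448844847 z [ 1.36174849e-03  9.81003940e-05 -9.99999068e-01] F [-0.52723222 -0.28124968  5.22027384] op 0.6861689006229625 grip 64.35555366799235 q [ 9.03225720e-02  5.49603958e-01  1.81000340e+00 -3.57087224e-05
  7.80620253e-01 -5.33993403e-02]
```

```bash
python3 -m inch '[[[0,0,0,0.02,0,0,0],[0,0,0,0.03,0,0,0],[0,0,0,0.04,0,0,0],[0,0,0,0.04,0,0,0],[0,0,0,0.04,0,0,0],[0,0,0,0,0,0,0]]]'
python3 - <<'E'
from h import *
np.set_printoptions(precision=4,suppress=True)
st()
T=dict(np.load('pics/top0.npz'));S=dict(np.load('pics/scene0.npz'))
a,b=onz(T,428.09,238.75,.006),onz(S,286.07,202.27,.006);print('ring',a,b,(a+b)/2)
L=(.619,-.3738,.228);print('lens proj top',proj(T,L),'scene',proj(S,L));print('lens tri',tri(T,(472,186.6),S,(244.4,157)))
E
```

```text
time: 10.15
ee_pos: [0.5993, 0.0847, 0.3053]
orientation: [2.052, 2.371, 0.01]
wrist_force: [1.1, -0.7, -1.1]
opening: 0.682
grip_force: 65.3
t 10.15 p [0.5993 0.0847 0.3053] yaw_y 8.23476081464314 z [ 0.0084  0.0008 -1.    ] F [ 1.122  -0.7276 -1.0844] op 0.6824054074044947 grip 65.27906413190067 q [ 0.0904  0.359   1.6377  0.      1.1364 -0.0534]
ring [ 0.5144 -0.2841  0.006 ] [ 0.5178 -0.2835  0.006 ] [ 0.5161 -0.2838  0.006 ]
lens proj top (np.float64(472.34503121914054), np.float64(188.54453576450115), np.float64(1.5779130110037296)) scene (np.float64(244.96101050035185), np.float64(156.74441958091626), np.float64(1.990156058341348))
lens tri (array([ 0.6228, -0.3716,  0.2316]), [np.float64(0.0010320316890099952), np.float64(0.0010320316890098124)])
```

```bash
python3 -m inch '[[[0,-0.007,-0.03,0,0,0,4.06],[0,-0.008,-0.038,0,0,0,4.06],[0,-0.008,-0.038,0,0,0,4.06],[0,-0.008,-0.038,0,0,0,4.06],[0,-0.008,-0.038,0,0,0,4.06],[0,-0.008,-0.038,0,0,0,4.06],[0,-0.008,-0.038,0,0,0,4.06],[0,-0.009,-0.038,0,0,0,4.06],[0,-0.009,-0.038,0,0,0,4.06],[0,-0.009,-0.035,0,0,0,4.06]]]'
python3 -m inch '[[[0,0,0,0,-4.13,-4.69,0],[0,0,0,0,-4.13,-4.69,0],[0,0,0,0,-4.13,-4.69,0],[0,0,0,0,-4.13,-4.69,0],[0,0,0,0,0,0,0],[0,0,0,0,0,0,0],[0,0,0,0,0,0,0]]]'
cat > err.py <<'E'
from h import *
np.set_printoptions(precision=4,suppress=True)
psi=np.radians(-41.35);p=np.radians(25);c,s=np.cos,np.sin
Rc=Ro.from_euler('ZY',[psi,-p]).as_matrix()
o,R=st()
lab=-82-8.23  # cheese x yaw relative to tool y, seen from above
# cheese axes in tool frame: z=-tool z; x = -+tool x
off=np.radians(8.23-82+82) # 0.. label yaw -82 vs tool y 8.23
y8=np.radians(8.23);Rt0=np.column_stack([[s(y8),-c(y8),0],[c(y8),s(y8),0],[0,0,-1]])
Rch0=Ro.from_euler('Z',np.radians(-82)).as_matrix()
Rt=Rc@Rch0.T@Rt0
tgt=np.array([.5165,-.2838,.165])+.0022*Rt[:,2]
print('dpos',tgt-o['ee_pos'],'drot deg',np.degrees(Ro.from_matrix(Rt@R.T).as_rotvec()))
E
python3 err.py
```

```text
time: 11.15
ee_pos: [0.514, -0.286, 0.2988]
orientation: [-1.1, -2.942, -0.0]
wrist_force: [-0.4, 0.3, -1.4]
opening: 0.684
grip_force: 65.1
time: 11.85
ee_pos: [0.5157, -0.2851, 0.2999]
orientation: [0.959, 2.553, -0.214]
wrist_force: [0.9, 0.4, -1.5]
opening: 0.686
grip_force: 65.2
t 11.85 p [ 0.5157 -0.2851  0.2999] yaw_y 48.80226892128371 z [ 0.3161 -0.2785 -0.907 ] F [ 0.9159  0.4334 -1.5107] op 0.6863135411465368 grip 65.19761273637414 q [-0.5     0.1631  2.0199 -0.1814  0.5405 -1.2162]Traceback (most recent call last):
  File "err.py", line 13, in <module>
    print('dpos',tgt-o['ee_pos'],'drot deg',np.degrees(Ro.from_matrix(Rt@R.T).as_rotvec()))
                                                       ~~~~~~~~~~~~~~^^^^^^^^
  File "scipy/spatial/transform/_rotation.pyx", line 1143, in scipy.spatial.transform._rotation.Rotation.from_matrix
ValueError: Non-positive determinant (left-handed or null coordinate frame) in rotation matrix 0: [[ 0.0672  0.8144 -0.5764]
 [ 0.8146  0.2888  0.503 ]
 [-0.5761  0.5034  0.644 ]].
```

```bash
sed -i 's/\[\[s(y8),-c(y8),0\]/[[-s(y8),c(y8),0]/' err.py; python3 err.py
```

```text
t 11.85 p [ 0.5157 -0.2851  0.2999] yaw_y 48.80226892128371 z [ 0.3161 -0.2785 -0.907 ] F [ 0.9159  0.4334 -1.5107] op 0.6863135411465368 grip 65.19761273637414 q [-0.5     0.1631  2.0199 -0.1814  0.5405 -1.2162]
dpos [ 0.0015  0.0006 -0.1369] drot deg [-0.0668 -0.0587  0.0563]
```

```bash
python3 -m inch '[[[0,0,0,-0.03,0,0,0],[0,0,0,-0.03,0,0,0],[0,0,0,-0.03,0,0,0],[0,0.001,0.001,-0.02,0,0,0],[0,0,0,-0.015,0,0,0],[0,0,0,-0.005,0,0,0],[0,0,0,0,0,0,0],[0,0,0,0,0,0,0]]]'
python3 - <<'E'
from h import *
s=grab('scene','s3');t=grab('top','t3')
def c(f,u,v): return cv2.resize(f['color'][v:v+90,u:u+120,::-1],(400,300),interpolation=cv2.INTER_CUBIC)
cv2.imwrite('pics/m4.png',np.vstack([np.hstack([c(t,390,150),c(s,210,120)]),np.hstack([cv2.resize(t['color'][:,:,::-1],(400,300)),cv2.resize(s['color'][:,:,::-1],(400,300))])]))
import runpy;runpy.run_path('err.py')
E
```

```text
time: 12.65
ee_pos: [0.5165, -0.2842, 0.1702]
orientation: [0.959, 2.551, -0.215]
wrist_force: [0.4, 0.2, -0.8]
opening: 0.682
grip_force: 65.2
t 12.75 p [ 0.5166 -0.284   0.1706] yaw_y 48.801359306960244 z [ 0.3181 -0.2801 -0.9057] F [ 0.1378 -0.6623 -2.0306] op 0.6852104357344815 grip 65.19272837787867 q [-0.4966  0.3607  2.1633 -0.4673  0.2117 -0.911 ]
dpos [ 0.0006 -0.0004 -0.0076] drot deg [0.0354 0.0735 0.057 ]
```

View pics/m4.png

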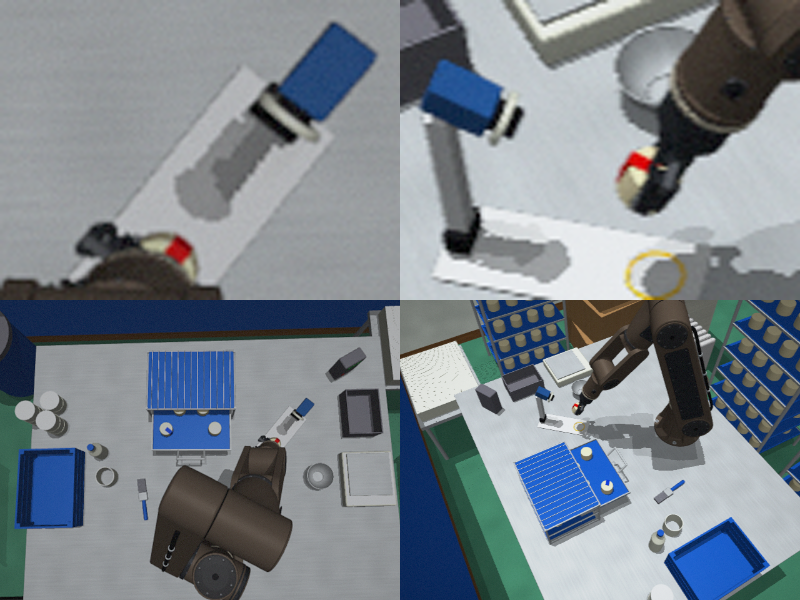

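The cheese is held in front of the lens with its red label towards the camera, at about (443,223) in the top view. The other two cheeses are still standing in the pulled-out tray. I'll lower it the last 7.6 mm and compare the label against the ideal.

```bash
python3 -m inch '[[[0,0.0005,-0.0005,-0.0075,0,0,0],[0,0,0,0,0,0,0],[0,0,0,0,0,0,0]]]'
python3 - <<'E'
from h import *
import runpy;g=runpy.run_path('err.py');Rc=g['Rc']
lens=np.array([.5165,-.2838,.165])+.15*Rc[:,0]; print('lens',lens)
def c(f,u,v): return cv2.resize(f['color'][v:v+45,u:u+60,::-1],(400,300),interpolation=cv2.INTER_CUBIC)
ims=[]
for n,u0,v0 in(('top',415,200),('scene',265,150)):
    f=grab(n,n+'4');im=c(f,u0,v0)
    for pts,col in(([(-.15,-.009,.0225),(-.12,-.009,.0225),(-.12,.009,.0225),(-.15,.009,.0225)],(0,255,0)),([(-.12,-.009,.0225),(-.12,-.009,-.0225),(-.12,.009,-.0225),(-.12,.009,.0225)],(255,255,0))):
        q=np.array([proj(f,lens+Rc@np.array(p))[:2] for p in pts]); q=((q-[u0,v0]+.5)*400/60).astype(np.int32)
        cv2.polylines(im,[q],True,col,1)
    ims.append(im)
cv2.imwrite('pics/m5.png',np.hstack(ims))
E
```

```text
time: 13.05
ee_pos: [0.5166, -0.2841, 0.1627]
orientation: [0.958, 2.551, -0.215]
wrist_force: [-0.4, -0.7, -1.4]
opening: 0.683
grip_force: 65.2
t 13.05 p [ 0.5166 -0.2841  0.1627] yaw_y 48.81552899419471 z [ 0.3175 -0.2796 -0.9061] F [-0.4357 -0.706  -1.4053] op 0.6826197756634416 grip 65.20087782293558 q [-0.497   0.3755  2.169  -0.5108  0.1942 -0.8671]
dpos [ 0.0006 -0.0003  0.0003] drot deg [0.0093 0.0318 0.0429]
lens [ 0.6186 -0.3736  0.2284]
```

View pics/m5.png

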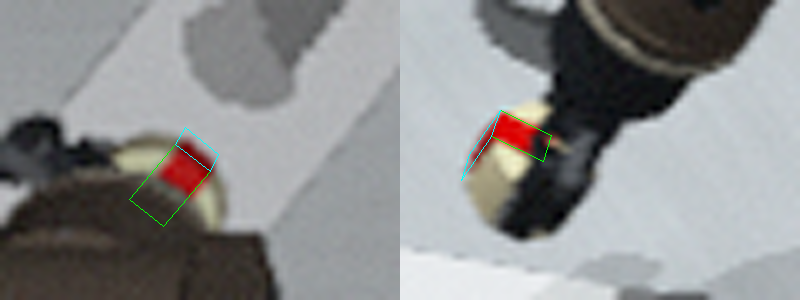

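The predicted outline lies on the red label in both views to within about one pixel, and the arm is steady. I'll hand the job in.

```bash
python3 -m inch '[[[0,0,0,0,0,0,0],[0,0,0,0,0,0,0],[0,0,0,0,0,0,0]]]'; python3 -c "
import runpy;runpy.run_path('err.py')
from workcell import bot
print(bot.finish_job())"
```

```text
time: 13.45
ee_pos: [0.5165, -0.284, 0.1622]
orientation: [0.958, 2.552, -0.214]
wrist_force: [-0.7, -0.1, -1.2]
opening: 0.688
grip_force: 65.2
t 13.45 p [ 0.5165 -0.284   0.1622] yaw_y 48.81487996720106 z [ 0.3173 -0.2793 -0.9063] F [-0.723  -0.0914 -1.2334] op 0.6875097265008063 grip 65.2009102050215 q [-0.497   0.3762  2.1694 -0.5121  0.1936 -0.8657]
dpos [ 0.0007 -0.0004  0.0008] drot deg [-0.0067  0.0138  0.0436]
the job is handed in; nothing more can be done
None
```

The job is handed in at 13.5 s: the tray is out at its stop with the other cheeses standing in it, and the red-labelled cheese is held steady over the ring facing the camera, about 1 mm from the pose I worked out; no verdict was returned.

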